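Rock a stuck tube-block insert out of a dry-block heater

TASK

Free the aluminium tube block that is stuck in the well of the white bench heater: turn the orange clamp knob clockwise to its stop so that its steel tab swings off the block, then take the block by its blue handle and rock it well over to both sides, back and forth several times along its long direction, working it up until it comes free. Finish holding it level and still over its well, its underside about 2 cm clear of the heater's deck; do not let go or put it down, and leave the things round about where they are.

Things in the scene. Friction and masses are not known exactly. Their poses are not given: they have to be found in the camera images.
- heater: White dry-block heater, fixed to the bench, 200 x 130 mm, deck 60 mm above the bench. Origin on the bench under the well's centre; x along the well's long side, away from the clamp knob; y across the well; z up. Well 82 mm (x) by 44 mm (y), floor 28 mm above the bench (32 mm deep); the block has 5 mm of play at each end in x.
- liners (a point): Point in the well, 43 mm above the bench, midway between two black sprung friction liners (rounded bars 36 mm long, 16 mm thick) that pinch the block's long sides. A straight pull takes 38 to 55 N. Rocking about here, handle to heater +x and -x, about 0.15 rad each way (some 12 N at the handle), while drawing up 1 to 2 mm a swing, frees it far more easily. They let go when the block is about 14 mm up.
- clamp (a joint): Turn of the clamp knob, rad: 0 when the steel tab points along the heater's +x and lies over the end of the block, growing clockwise seen from above, stop at 1.5; off the block from about 0.8. Stays where it is left; turns with about 0.08 N m.
- clamp_grip (a point): Grasp point of the orange clamp knob, on its upright axis, 82 mm to the heater's -x side of the well's centre, 90 mm above the bench. A bar 36 mm long (this point's x), 12 mm thick (its y: pinch here), 72 to 102 mm above the bench; the axes turn with the knob. The tab under it is 12 mm wide, reaches 54 mm from the axis, top 67.5 mm above the bench.
- insert_handle (a point): Centre of the stuck block's blue handle, an upright fin 30 mm (x) x 12 mm (y) x 45 mm tall on the middle of its top. The loose block (about 0.3 kg) is 72 (x) x 40 (y) x 34 mm, axes parallel to the heater's. This point is 56.5 mm above the underside, 22.5 mm above the block's top; at the start 84.5 mm above the bench, the block's underside on the well floor.
- insert_foot (a point): Centre of the underside of the stuck block; same axes as the handle. While the block is still low, tilting it brings the lower edge of one end (36 mm out) onto the well floor, so it pivots there and its middle rises; full swings come once it is some 5 mm up. The foot of the long sides is tapered 1.2 mm over 5 mm.
- spare: Spare aluminium block without a handle, 72 x 40 x 34 mm, lying loose on the bench beside the heater; origin at its underside. Leave alone.
- dish: Closed clear dish, 92 mm across, 16 mm tall, loose beside the heater; origin at its underside. Leave alone.
- wash_bottle: White bottle with a blue cap, 64 mm across, about 170 mm tall, loose; origin at its underside. Leave alone.
- slide_box: Green box, 85 x 60 x 32 mm, loose; origin at its underside. Leave alone.
- timer: White timer, 65 x 65 x 22 mm, loose; origin at its underside. Leave alone.
Not all that is in view belongs to the job. What is shaped like the heater but green or red is not meant.

How it is judged:
By the outcome, as a careful person would: the job done as asked, in the order asked, and still so for the second after the job is handed in, while the arm keeps its last pose, push and grip.
It also fails if it takes over 51 s, if anything falls off the work surface, if the arm or the gripper's body presses on something with over 40 N, if the wrist force passes 120 N, or if a joint passes its speed limit or range.

ROBOT

A 7-joint arm with a two-finger parallel gripper is mounted at the origin on the work surface. World frame = base frame: x ahead of the robot, y to its left, z up, the work surface at z = 0. Lengths are in mm, angles in rad, forces in N, time in s.
With the tool pointing down it reaches from about 400 to 900 mm from the base axis. Payload 5.5 kg.
Tool frame: the origin (TCP) lies on the centre line of the jaws, within the pads' length; the fingertips stand 25 mm ahead of it and the grasp point (between the pads) lies 6 mm ahead of it (robot.tips_ahead is the distance from the TCP to the fingertips, in mm); z points along the fingers, y is the direction in which the jaws open and shut (so a half turn about z gives the same grasp; the last joint's range is limited). The gripper opens to 92 mm and grips with 3 to 60 N. Pads are 19 mm wide; open, the fingers measure 130 mm over their backs; the gripper's body (75 mm by 190 mm) begins 47 mm behind the grasp point.
Start: joints at [1.396, 0.501, -0.427, 1.55, 0.221, 1.138, -0.21], TCP at [275.597, -588.681, 251.729] pointing down, gripper open.
Joint ranges: [-2.88, 2.88], [-0.31, 2.03], [-1.54, 1.56], [0.2, 2.42], [-1.41, 4.55], [0.19, 2.02], [-2.57, 2.57]. Speed limits (rad/s): [2.57, 2.57, 3.14, 3.14, 3.14, 3.14, 3.14].

INTERFACE

Orientations are given as a 3x3 rotation matrix whose columns are the frame's x, y, z axes.
In Python, from bench import robot gives the robot as it stands.
- The arm moves only by the tool send_rows, never from a script. Its argument "series" is a list that holds one entry, the list of rows, each a list of 7 numbers: the shift along the tool's x, y, z in m, then the turn, a rotation vector about the tool's x, y, z in rad, then the closure, from 0 (fully open) to 1 (shut). In form: [[[dx, dy, dz, ax, ay, az, jaw], ...]]. A call has 1 to 12 rows; each row shifts and turns the commanded pose from where the row before left it, along the tool's axes as they then stand; what a row does not reach is not made up. A row lasts 1/10 s, in which the tool goes at most 50 mm and 8.59 degrees, less where a joint would pass 70% of its speed; a pose out of reach is approached as far as the arm can. A call is refused whole if a number of a shift passes 0.05 or a number of a turn 0.15, either way. A call with a gripper value outside its range is refused whole. The fingers move at their own pace and stop on an object; "newtons" is the grip in N (left out, the last holds). Time passes only in rows, so rows that do not move let the fingers close. It gives the time, the measured TCP pose, the force and the opening at its end, in the units of the state.
- robot.get_state(): the state, without advancing time (a new reading comes with each control period).
- robot.capture(name): name is "scene" or "top"; returns the picture (384x512x3 uint8, red, green, blue); there is no depth.
- robot.get_calibration(name): a dict with "K" (3x3 intrinsics, pixels), "k1" (the pictures are not rectified: a ray, as slopes to the right and down, at radius r is drawn at 1 + k1 r^2 times it, then the intrinsics apply), "R" (3x3) and "t" (3): a world point X has camera coordinates R X + t. Camera axes: x right, y down, z forward; pixel columns grow to the right and rows downward; lengths in mm; the calibration is good to about 2 mm. A picture is of the moment at which its call begins. get_calibration takes no time and is no camera call.
- robot.close_job(): hands the job in, once; it reports no verdict.
The state is a dict: "clock": time; "joint_positions": joint angles; "dq": joint speeds; "joint_torque": joint torques, N m; "position": TCP position; "tcp_rot": TCP orientation; "contact_force": force on the tool from outside, world axes, zero at the start; "ft_torque": the same for the moment, N m; "grip_width": finger opening in mm.
Only numpy, scipy, OpenCV 4.12 (cv2) and the standard library are available. Lean on these libraries where they do the work, as an engineer would, in place of code of your own. Each camera call takes 0.05 s, during which the arm holds its last target.

## Working session

There is one attempt and no reset: what is moved stays moved. The work goes in short steps, Python scripts to look and compute and a tool call to move; the robot and the scene stay as the last step left them, time stands still between calls to the robot, and variables do not carry over. Pictures are saved under pics/ and viewed, and the job is handed in when it is done.

Besides the shell and the picture viewer there is one more tool, called in YAML: its name, and indented under it one key for each argument. send_rows: Moves the arm, as the interface text tells. Its arguments: {"type":"object","properties":{"series":{"type":"array","items":{"type":"array","items":{"type":"array","items":{"type":"number"}}}},"newtons":{"type":"number"}},"required":["series"]}

```bash
mkdir -p pics; ls
python3 - <<'E'
from bench import robot
import cv2,numpy as np
s=robot.get_state()
for k,v in s.items(): print(k,np.round(v,4).tolist())
print(robot.tips_ahead)
for n in("scene","top"):
    im=robot.capture(n); cv2.imwrite(f"pics/{n}0.png",im[:,:,::-1])
    c=robot.get_calibration(n); print(n,{k:np.round(v,4).tolist() for k,v in c.items()})
E
```

```text
pics
clock 0.0
joint_positions [1.3962, 0.5018, -0.4268, 1.5514, 0.2208, 1.1383, -0.2103]
dq [-0.0011, -0.0011, -0.0011, 0.0004, -0.0007, 0.0011, 0.0001]
joint_torque [-0.0001, -56.6583, -5.816, -27.9107, -0.0688, 0.0309, 0.0002]
position [275.2453, -588.152, 250.7021]
tcp_rot [[0.9057, 0.424, -0.0007], [0.424, -0.9057, 0.0017], [0.0001, -0.0019, -1.0]]
contact_force [0.4029, 0.0323, 0.5894]
ft_torque [0.0243, -0.021, 0.0528]
grip_width 91.8273
25.0
scene {'K': [[403.378, 0.0, 256.9996], [0.0, 403.378, 193.0827], [0.0, 0.0, 1.0]], 'k1': -0.1188, 'R': [[-0.8724, 0.4886, 0.0094], [0.3672, 0.6681, -0.6471], [-0.3225, -0.5611, -0.7623]], 't': [458.8019, -164.174, 1427.5022]}
top {'K': [[425.8294, 0.0, 261.0092], [0.0, 425.8294, 185.4317], [0.0, 0.0, 1.0]], 'k1': -0.1526, 'R': [[-0.0288, -0.9996, 0.0049], [-0.9853, 0.0276, -0.1686], [0.1683, -0.0097, -0.9857]], 't': [5.6549, 565.1436, 1328.5723]}
```

View pics/scene0.png

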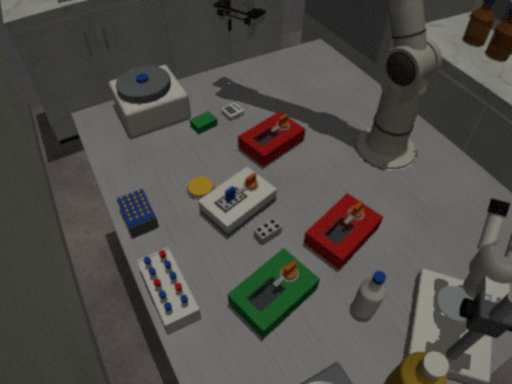

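View pics/top0.png

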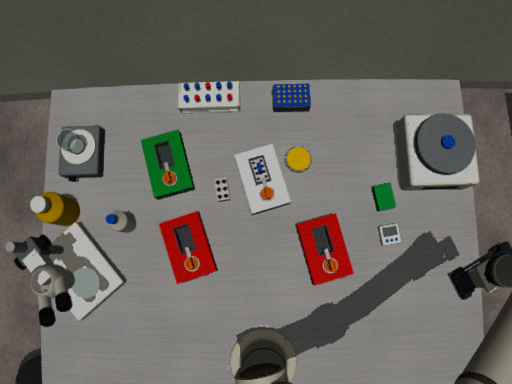

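The white heater is at top (262,179) and scene (238,200). Lookalikes in the top view are green (167,164), red (187,247) and red (324,248). The white box with the grey lid at (440,150) is a centrifuge. I choose the white one with the blue handle and orange knob, and will check it in a close crop.

Run:
```python
import cv2
a=cv2.imread("pics/top0.png")[135:225,210:320]; b=cv2.imread("pics/scene0.png")[160:245,180:290]
cv2.imwrite("pics/ctop0.png",cv2.resize(a,None,fx=7,fy=6.6,interpolation=cv2.INTER_CUBIC) if 0 else cv2.resize(a,None,fx=6,fy=6,interpolation=cv2.INTER_CUBIC))
cv2.imwrite("pics/cscene0.png",cv2.resize(b,None,fx=7,fy=7,interpolation=cv2.INTER_CUBIC))
```

```text
(no output)
```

View pics/ctop0.png

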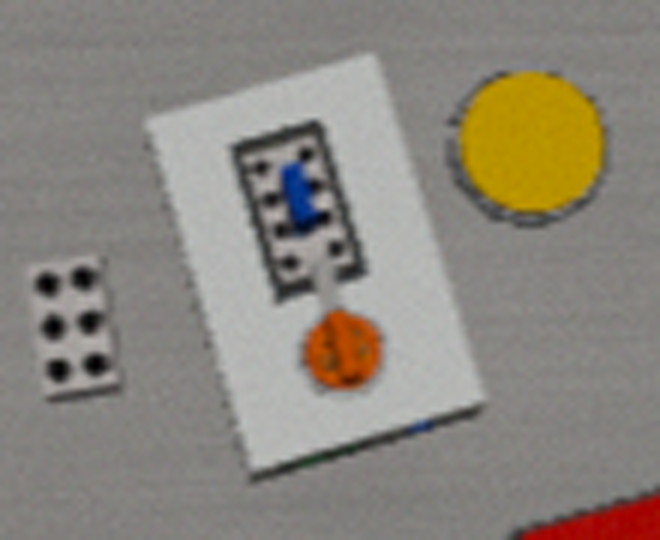

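View pics/cscene0.png

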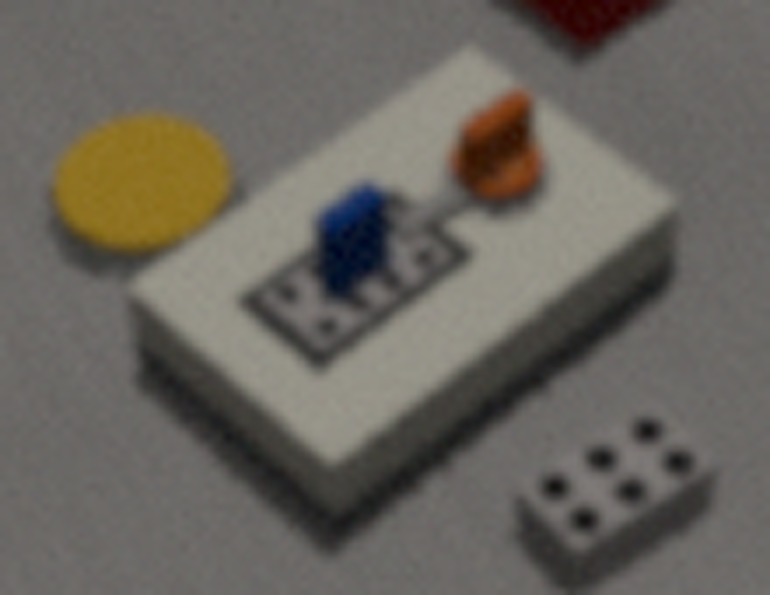

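```bash
cat > h.py <<'E'
import numpy as np,cv2
from bench import robot
from scipy.optimize import least_squares
def proj(n,X):
    c=robot.get_calibration(n); K=np.array(c["K"]); p=np.atleast_2d(X)@np.array(c["R"]).T+np.array(c["t"])
    s=p[:,:2]/p[:,2:]; s=s*(1+c["k1"]*(s**2).sum(1,keepdims=True))
    return s*[K[0,0],K[1,1]]+[K[0,2],K[1,2]]
def pix2(n,uv,z):
    return least_squares(lambda q:(proj(n,[q[0],q[1],z])-uv).ravel(),[600,0]).x
def Hp(q,P):
    P=np.atleast_2d(P).astype(float);c,s=np.cos(q[2]),np.sin(q[2])
    return np.c_[q[0]+c*P[:,0]-s*P[:,1],q[1]+s*P[:,0]+c*P[:,1],P[:,2]]
E
cat > fit.py <<'E'
from h import *
# order: (+x,+y),(+x,-y),(-x,-y),(-x,+y)
un=lambda a,f,o:(np.array(a)+.5)/f-.5+o
dT=un([(148,122),(375,55),(483,402),(252,470)],6,(210,135)); wT=un([(235,147),(320,122),(365,270),(280,298)],6,(210,135))
# scene: +x = away from knob = lower-left; 
dS=un([(333,465),(133,292),(472,45),(675,205)],7,(180,160)); wS=un([(320,367),(243,300),(388,192),(468,252)],7,(180,160))
sg=np.array([(1,1),(1,-1),(-1,-1),(-1,1)])
print("well centre top",pix2("top",wT.mean(0),60),"scene",pix2("scene",wS.mean(0),60))
def pts(q):
    W=np.c_[sg*[41,22],np.full(4,60)]; D=np.c_[sg*[100,65]+[q[3],q[4]],np.full(4,60)]
    return Hp(q,W),Hp(q,D)
def res(q,s=("top","scene")):
    W,D=pts(q); r=[]
    for n,w,d in(("top",wT,dT),("scene",wS,dS)):
        if n in s: r+=[proj(n,W)-w,(proj(n,D)-d)]
    return np.concatenate(r).ravel()
for s in(("top",),("scene",),("top","scene")):
    f=least_squares(res,[650,0,0,0,0],args=(s,),x_scale=[100,100,1,10,10]); print(s,f.x.round(3)); print(f.fun.round(1))
q=f.x; np.save("q.npy",q)
for n in("top","scene"):
    im=cv2.imread(f"pics/{n}0.png"); hsv=cv2.cvtColor(im,cv2.COLOR_BGR2HSV)
    c=proj(n,Hp(q,[[0,0,84.5]]))[0]; k=proj(n,Hp(q,[[-82,0,90]]))[0]
    m=cv2.inRange(hsv,(100,110,40),(130,255,255)); ys,xs=np.nonzero(m); g=np.hypot(xs-c[0],ys-c[1])<14
    print(n,"handle pred",c,"blue",xs[g].mean(),ys[g].mean(),g.sum())
    m=cv2.inRange(hsv,(3,150,60),(18,255,255)); ys,xs=np.nonzero(m); g=np.hypot(xs-k[0],ys-k[1])<14
    print(n,"knob pred",k,"orange",xs[g].mean(),ys[g].mean(),g.sum())
E
python3 fit.py
```

```text
well centre top [615.3920739   -7.20691282] scene [613.41612191  -6.1102475 ]
('top',) [ 6.15582e+02 -7.17000e+00  2.63000e-01 -2.89300e+01  6.97000e-01]
[ 0.7  0.4 -0.5  0.7 -0.6 -0.1  0.4 -0.9 -0.3 -0.4  0.1 -0.3  0.4  0.1
 -0.2  0.5]
('scene',) [ 6.12916e+02 -6.35800e+00  2.74000e-01 -2.75710e+01  2.23800e+00]
[-0.3 -0.9  0.7  0.1  0.5  0.8 -0.9  0.2  0.4  0.4 -0.8 -0.6 -0.3  0.4
  0.7 -0.4]
('top', 'scene') [ 6.14114e+02 -6.68600e+00  2.69000e-01 -2.83220e+01  1.35900e+00]
[ 0.5  0.9 -0.7  1.2 -0.7  0.3  0.4 -0.5 -0.8  0.1 -0.4 -0.   0.2  0.3
 -0.3  0.9 -0.8 -0.9  0.2  0.2  0.1  0.9 -1.2  0.3 -0.3  0.2 -1.2 -1.
 -0.5  0.2  0.3 -0.4]
top handle pred [259.44292126 168.2688979 ] blue 259.2826086956522 167.45652173913044 46
top knob pred [267.12066635 192.47329704] orange 266.64462809917353 193.11570247933884 121
scene handle pred [229.59755623 193.83466798] blue 230.01111111111112 193.42222222222222 90
scene knob pred [249.9407357  178.00581679] orange 250.83333333333334 181.41666666666666 96
```

White heater confirmed: blue handle, orange knob, tab over the block. The fit gives well centre (614,-7) and yaw 0.27, and the predicted handle and knob pixels agree to 1–3 px. Next I work out the approach over the knob.

```bash
cat >> h.py <<'E'
def st(): 
    s=robot.get_state(); return np.array(s["position"]),np.array(s["tcp_rot"]),s
def delta(target,Rt=None):
    p,R,s=st(); d=R.T@(np.array(target)-p); print("clock",s["clock"],"pos",p.round(1),"dtool",d.round(1),"q",np.round(s["joint_positions"],2).tolist(),"w",round(s["grip_width"],1),"F",np.round(s["contact_force"],1))
    if Rt is not None: print("rotvec tool",cv2.Rodrigues(R.T@Rt)[0].ravel().round(3))
def down(a): c,s=np.cos(a),np.sin(a); return np.array([[c,s,0],[s,-c,0],[0,0,-1.]])
E
python3 - <<'E'
from h import *
q=np.load("q.npy"); k=Hp(q,[[-82,0,0]])[0]; print("knob",k)
delta([k[0],k[1],200],down(q[2]))
E
```

```text
knob [535.05250504 -28.44230304   0.        ]
clock 0.1 pos [ 275.3 -588.2  250.8] dtool [ 472.6 -396.7   51.5] q [1.4, 0.5, -0.43, 1.55, 0.22, 1.14, -0.21] w 91.6 F [ 0.6  0.  -0.1]
rotvec tool [-0.002  0.     0.169]
```

send_rows:
  series:
    - [[0.034,-0.0285,0,0,0,0,0.3],[0.034,-0.0285,0,0,0,0,0.3],[0.034,-0.0285,0,0,0,0,0.3],[0.034,-0.0285,0,0,0,0,0.3],[0.034,-0.0285,0,0,0,0,0.3],[0.034,-0.0285,0,0,0,0,0.3],[0.034,-0.0285,0,0,0,0,0.3],[0.034,-0.0285,0,0,0,0,0.3],[0.034,-0.0285,0,0,0,0,0.3],[0.034,-0.0285,0,0,0,0,0.3],[0.034,-0.0285,0,0,0,0,0.3],[0.034,-0.0285,0,0,0,0,0.3]]
  newtons: 40

```text
clock: 1.3
position: [500.3, -104.4, 251.6]
tcp_rot: [[0.906, 0.424, -0.0], [0.424, -0.906, -0.0], [-0.0, 0.0, -1.0]]
contact_force: [0.5, -0.4, -0.6]
grip_width: 64.3
```

Run:
```python
from h import *
q=np.load("q.npy"); k=Hp(q,[[-82,0,0]])[0]
delta([k[0],k[1],200],down(q[2]))
```

```text
clock 1.3 pos [ 500.3 -104.4  251.6] dtool [ 63.7 -54.   51.6] q [0.74, 0.29, -0.69, 1.89, 0.21, 1.04, -1.17] w 64.3 F [ 0.5 -0.4 -0.6]
rotvec tool [0.    0.    0.169]
```

send_rows:
  series:
    - [[0.032,-0.027,0.0,0,0,0,0.3],[0.032,-0.027,0.0,0,0,0,0.3],[0,0,0,0,0,-0.148,0.3],[0,0,0,0,0,-0.148,0.3],[0,0,0,0,0,-0.148,0.3],[0,0,0,0,0,-0.148,0.3],[0,0,0,0,0,-0.148,0.3],[0,0,0,0,0,-0.148,0.3],[0,0,0,0,0,-0.148,0.3],[0,0,0,0,0,-0.148,0.3],[0,0,0,0,0,-0.148,0.3],[0,0,0,0,0,-0.148,0.3]]

```text
clock: 2.5
position: [534.8, -30.0, 251.4]
tcp_rot: [[-0.346, 0.938, -0.001], [0.938, 0.346, -0.0], [0.0, -0.001, -1.0]]
contact_force: [0.3, 0.5, -0.4]
grip_width: 64.1
```

send_rows:
  series:
    - [[0,0,0,0,0,-0.148,0.3],[0,0,0,0,0,-0.148,0.3],[0,0,0,0,0,-0.148,0.3],[0,0,0,0,0,-0.148,0.3],[0,0,0,0,0,-0.148,0.3],[0,0,0,0,0,-0.148,0.3],[0,0,0,0,0,-0.148,0.3],[0,0,0,0,0,-0.148,0.3],[0,0,0,0,0,-0.148,0.3],[0,0,0.03,0,0,-0.148,0.3],[0,0,0.02,0,0,0,0.3]]

```text
clock: 3.6
position: [534.7, -30.4, 200.1]
tcp_rot: [[-0.966, -0.257, -0.001], [-0.257, 0.966, 0.001], [0.001, 0.001, -1.0]]
contact_force: [-0.7, 0.3, -0.6]
grip_width: 64.5
```

Run:
```python
from h import *
q=np.load("q.npy"); k=Hp(q,[[-82,0,0]])[0]
delta([k[0],k[1],200],down(q[2]+np.pi))
for n in("scene","top"):
    im=robot.capture(n)[:,:,::-1]; im=im[150:255,170:300] if n=="scene" else im[130:230,205:325]
    cv2.imwrite(f"pics/{n}1.png",cv2.resize(im,None,fx=5.5,fy=5.5,interpolation=cv2.INTER_CUBIC))
```

```text
clock 3.6 pos [534.7 -30.4 200.1] dtool [-0.8  1.8  0.1] q [0.94, 0.7, -1.29, 1.87, 0.74, 1.16, 1.21] w 64.5 F [-0.7  0.3 -0.6]
rotvec tool [ 0.001 -0.001 -0.009]
```

View pics/scene1.png

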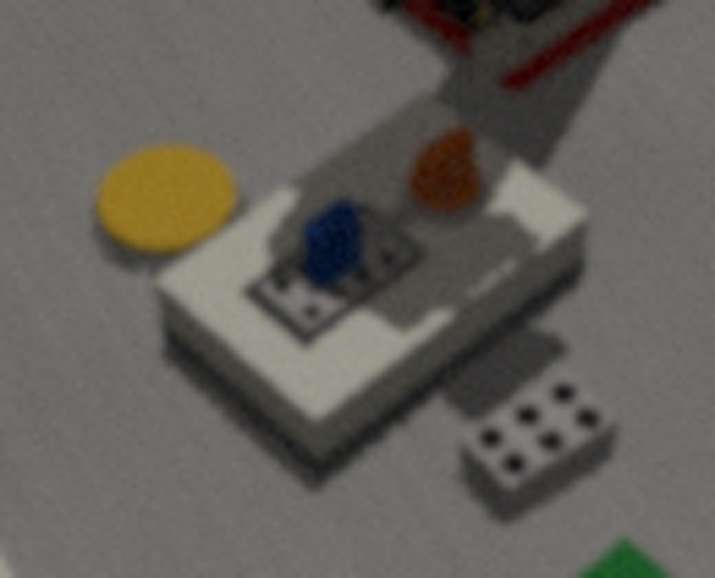

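send_rows:
  series:
    - [[-0.001,0.002,0.034,0,0,-0.009,0.3],[0,0,0.034,0,0,0,0.3],[0,0,0.02,0,0,0,0.3],[0,0,0.014,0,0,0,0.3]]

```text
clock: 4.1
position: [535.5, -27.9, 99.1]
tcp_rot: [[-0.965, -0.262, -0.001], [-0.262, 0.965, -0.0], [0.001, 0.0, -1.0]]
contact_force: [0.1, 0.1, 0.2]
grip_width: 64.4
```

Run:
```python
from h import *
q=np.load("q.npy"); k=Hp(q,[[-82,0,0]])[0]
delta([k[0],k[1],98],down(q[2]+np.pi))
im=robot.capture("scene")[:,:,::-1]; im=im[130:250,180:310]
cv2.imwrite(f"pics/scene2.png",cv2.resize(im,None,fx=5,fy=5,interpolation=cv2.INTER_CUBIC))
```

```text
clock 4.1 pos [535.5 -27.9  99.1] dtool [ 0.6 -0.4  1.1] q [0.84, 0.81, -1.14, 1.94, 0.89, 1.02, 1.11] w 64.4 F [0.1 0.1 0.2]
rotvec tool [ 0.    -0.001 -0.004]
```

View pics/scene2.png

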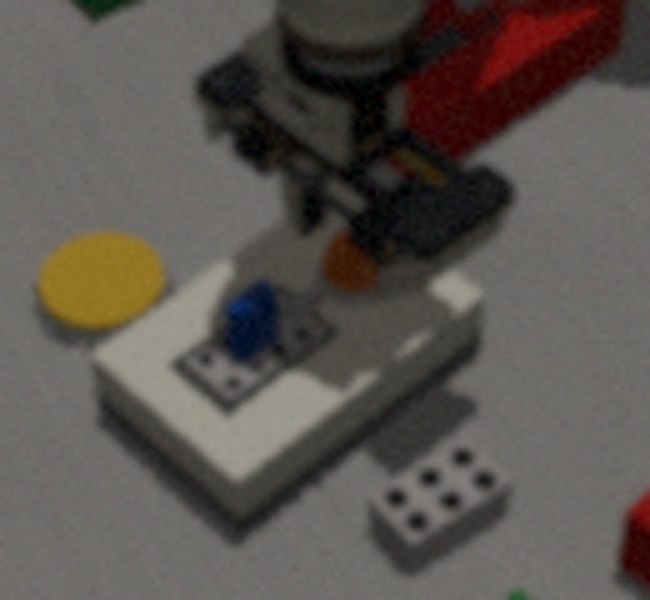

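The fingers straddle the knob. I close gently and read the contact.

send_rows:
  series:
    - [[0,0,0.001,0,0,0,1],[0,0,0,0,0,0,1],[0,0,0,0,0,0,1],[0,0,0,0,0,0,1],[0,0,0,0,0,0,1],[0,0,0,0,0,0,1]]
  newtons: 15

```text
clock: 4.75
position: [535.8, -27.8, 99.1]
tcp_rot: [[-0.965, -0.262, 0.0], [-0.262, 0.965, -0.0], [-0.0, -0.0, -1.0]]
contact_force: [-0.6, 0.2, -0.2]
grip_width: 20.6
```

Run:
```python
from h import *
q=np.load("q.npy"); k=Hp(q,[[-82,0,0]])[0]
delta([k[0],k[1],98],down(q[2]+np.pi)); print(robot.get_state()["ft_torque"])
```

```text
clock 4.75 pos [535.8 -27.8  99.1] dtool [ 0.9 -0.4  1.1] q [0.84, 0.81, -1.14, 1.94, 0.89, 1.01, 1.11] w 20.6 F [-0.6  0.2 -0.2]
rotvec tool [-0.     0.    -0.003]
[ 0.12886797 -0.09745991 -0.03736291]
```

send_rows:
  series:
    - [[0,0,0,0,0,0,1],[0,0,0,0,0,0,1],[0,0,0,0,0,0,1],[0,0,0,0,0,0,1]]

```text
clock: 5.15
position: [535.4, -26.2, 98.9]
tcp_rot: [[-0.965, -0.263, -0.0], [-0.263, 0.965, 0.002], [-0.0, 0.002, -1.0]]
contact_force: [-1.4, 5.8, 1.3]
grip_width: 11.9
```

send_rows:
  series:
    - [[0,0.0017,0,0,0,0,1],[0,0,0,0,0,0,1]]
  newtons: 25

```text
clock: 5.35
position: [535.4, -26.0, 98.9]
tcp_rot: [[-0.965, -0.262, 0.0], [-0.262, 0.965, -0.0], [-0.0, -0.0, -1.0]]
contact_force: [-1.2, 1.7, 2.4]
grip_width: 11.3
```

send_rows:
  series:
    - [[0,0,0,0,0,0.1,1],[0,0,0,0,0,0.12,1],[0,0,0,0,0,0.12,1],[0,0,0,0,0,0.12,1]]

```text
clock: 5.75
position: [535.4, -26.4, 98.9]
tcp_rot: [[-0.98, 0.198, 0.0], [0.198, 0.98, -0.001], [-0.0, -0.0, -1.0]]
contact_force: [-0.8, 1.4, 2.0]
grip_width: 12.1
```

Run:
```python
from h import *
q=np.load("q.npy"); k=Hp(q,[[-82,0,0]])[0]
delta([k[0],k[1],98],down(q[2]+np.pi)); print(robot.get_state()["ft_torque"])
```

```text
clock 5.75 pos [535.4 -26.4  98.9] dtool [-0.1 -2.   0.9] q [0.79, 0.75, -1.06, 1.94, 0.82, 0.96, 0.7] w 12.1 F [-0.8  1.4  2. ]
rotvec tool [-0.001  0.    -0.468]
[0.4716215  0.0698175  0.09105589]
```

send_rows:
  series:
    - [[0,0,0,0,0,0.13,1],[0,0,0,0,0,0.13,1],[0,0,0,0,0,0.13,1],[0,0,0,0,0,0.13,1],[0,0,0,0,0,0.13,1],[0,0,0,0,0,0.13,1],[0,0,0,0,0,0.13,1],[0,0,0,0,0,0.08,1]]

```text
clock: 6.55
position: [534.8, -27.1, 98.9]
tcp_rot: [[-0.372, 0.928, -0.001], [0.928, 0.372, -0.002], [-0.002, -0.001, -1.0]]
contact_force: [-2.2, -0.4, 3.2]
grip_width: 12.1
```

Run:
```python
from h import *
q=np.load("q.npy"); k=Hp(q,[[-82,0,0]])[0]
delta([k[0],k[1],98],down(q[2]+np.pi)); print(robot.get_state()["ft_torque"])
```

```text
clock 6.55 pos [534.8 -27.1  98.9] dtool [-1.3 -0.3  0.9] q [0.66, 0.64, -0.85, 1.94, 0.64, 0.85, -0.15] w 12.1 F [-2.2 -0.4  3.2]
rotvec tool [-0.002  0.    -1.458]
[0.09798433 0.39636884 0.05769268]
```

send_rows:
  series:
    - [[0,0,0,0,0,0.05,1],[0,0,0,0,0,0.04,1],[0,0,0,0,0,0.03,1],[0,0,0,0,0,0,1]]

```text
clock: 6.95
position: [534.9, -27.4, 98.9]
tcp_rot: [[-0.263, 0.965, -0.001], [0.965, 0.263, -0.002], [-0.002, -0.001, -1.0]]
contact_force: [-3.1, -2.1, 5.9]
grip_width: 12.7
```

Run:
```python
from h import *
q=np.load("q.npy"); k=Hp(q,[[-82,0,0]])[0]
delta([k[0],k[1],98],down(q[2]+np.pi)); print(robot.get_state()["ft_torque"])
```

```text
clock 6.95 pos [534.9 -27.4  98.9] dtool [-1.1 -0.2  0.9] q [0.64, 0.63, -0.82, 1.94, 0.62, 0.84, -0.25] w 12.7 F [-3.1 -2.1  5.9]
rotvec tool [-3.000e-03  1.000e-03 -1.573e+00]
[-0.51863044  0.51628798  0.67839627]
```

send_rows:
  series:
    - [[0,0,0,0,0,-0.05,1],[0,0,0,0,0,0,0.65],[0,0,0,0,0,0,0.65],[0,0,0,0,0,0,0.65],[0,0,-0.02,0,0,0,0.65],[0,0,-0.04,0,0,0,0.65],[0,0,-0.04,0,0,0,0.65]]

```text
clock: 7.65
position: [534.6, -25.8, 199.2]
tcp_rot: [[-0.311, 0.951, -0.002], [0.951, 0.311, 0.001], [0.002, -0.001, -1.0]]
contact_force: [0.8, -0.3, 0.7]
grip_width: 32.2
```

Run:
```python
from h import *
q=np.load("q.npy"); k=Hp(q,[[0,0,0]])[0]
delta([k[0],k[1],200],down(q[2])); print(robot.get_state()["ft_torque"])
for n in("scene","top"):
    im=robot.capture(n)[:,:,::-1];cv2.imwrite(f"pics/{n}3f.png",im); im=im[140:250,180:300] if n=="scene" else im[130:230,205:325]
    cv2.imwrite(f"pics/{n}3.png",cv2.resize(im,None,fx=5.5,fy=5.5,interpolation=cv2.INTER_CUBIC))
```

```text
clock 7.65 pos [534.6 -25.8 199.2] dtool [-6.6 81.5 -1. ] q [0.75, 0.5, -0.96, 1.88, 0.47, 1.02, -0.09] w 32.2 F [ 0.8 -0.3  0.7]
rotvec tool [-0.002 -0.     1.618]
[ 0.00354434 -0.17624994 -0.01235599]
```

View pics/scene3.png

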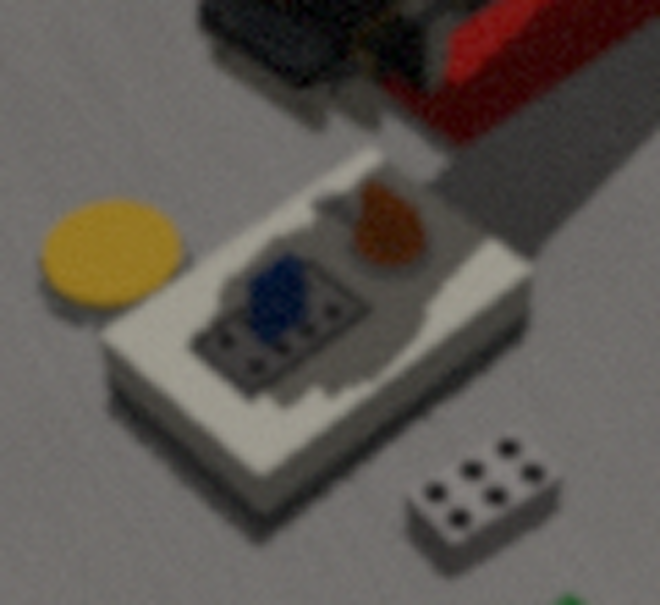

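View pics/top3.png

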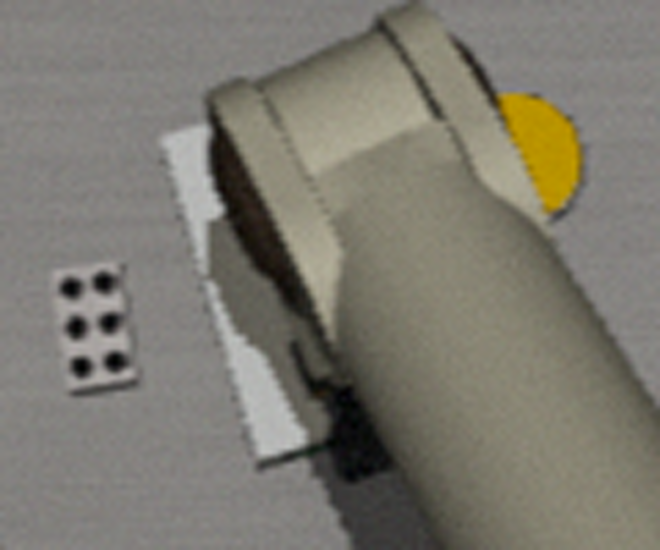

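The tab is off the block, pointing toward the dish side, and the knob bar is crosswise. The blue handle in the crop is at (278,297). Next I turn the tool back and move over the handle.

send_rows:
  series:
    - [[0,0,0,0,0,0.147,0.45],[0,0,0,0,0,0.147,0.45],[0,0,0,0,0,0.147,0.45],[0,0,0,0,0,0.147,0.45],[0,0,0,0,0,0.147,0.45],[0,0,0,0,0,0.147,0.45],[0,0,0,0,0,0.147,0.45],[0,0,0,0,0,0.147,0.45],[0,0,0,0,0,0.147,0.45],[0,0,0,0,0,0.147,0.45],[0.04,0,0,0,0,0.147,0.45],[0.04,0,0,0,0,0,0.45]]

```text
clock: 8.95
position: [610.4, 1.0, 198.4]
tcp_rot: [[0.965, 0.262, -0.001], [0.262, -0.965, -0.001], [-0.001, 0.001, -1.0]]
contact_force: [0.2, -0.4, -0.1]
grip_width: 50.4
```

Run:
```python
from h import *
q=np.load("q.npy"); q[:2]+=2.2*np.array([-.266,.964]); np.save("q2.npy",q); k=Hp(q,[[0,0,0]])[0];print(k)
delta([k[0],k[1],160],down(q[2])); print(robot.get_state()["ft_torque"])
```

```text
[613.52846529  -4.56528693   0.        ]
clock 8.95 pos [610.4   1.  198.4] dtool [ 1.6  6.1 38.4] q [0.38, 0.52, -0.57, 1.7, 0.32, 1.02, -1.61] w 50.4 F [ 0.2 -0.4 -0.1]
rotvec tool [ 0.001  0.001 -0.004]
[ 0.06715897 -0.02236827  0.00752601]
```

send_rows:
  series:
    - [[0.0015,0.006,0.035,0,0,-0.004,0.45],[0,0,0.03,0,0,0,0.45],[0,0,0.02,0,0,0,0.45],[0,0,0.01,0,0,0,0.45],[0,0,0,0,0,0,0.45]]

```text
clock: 9.45
position: [612.1, -4.6, 101.9]
tcp_rot: [[0.963, 0.27, -0.003], [0.27, -0.963, 0.0], [-0.003, -0.001, -1.0]]
contact_force: [-0.3, -0.3, -0.4]
grip_width: 50.3
```

Run:
```python
from h import *
q=np.load("q2.npy"); k=Hp(q,[[0,0,0]])[0];print(k)
delta([k[0],k[1],92],down(q[2])); print(robot.get_state()["ft_torque"])
im=robot.capture("scene")[:,:,::-1]; im=im[130:250,180:310]
cv2.imwrite(f"pics/scene4.png",cv2.resize(im,None,fx=5,fy=5,interpolation=cv2.INTER_CUBIC))
```

```text
[613.52846529  -4.56528693   0.        ]
clock 9.45 pos [612.1  -4.6 101.9] dtool [1.4 0.4 9.9] q [0.35, 0.64, -0.52, 1.75, 0.4, 0.86, -1.65] w 50.3 F [-0.3 -0.3 -0.4]
rotvec tool [-0.001  0.003  0.005]
[ 0.00516586  0.04663891 -0.00640456]
```

View pics/scene4.png

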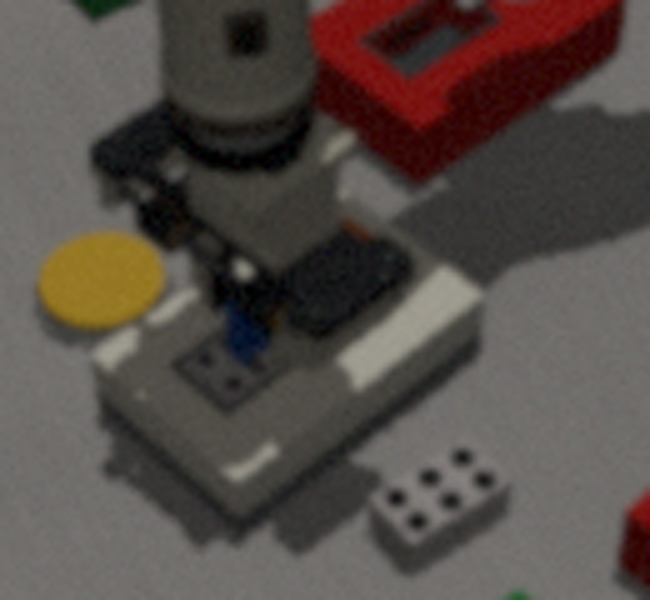

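send_rows:
  series:
    - [[0.0015,0,0.0095,0,0.003,0.005,0.5],[0,0,0,0,0,0,1],[0,0,0,0,0,0,1],[0,0,0,0,0,0,1],[0,0,0,0,0,0,1],[0,0,0,0,0,0,1],[0,0,0,0,0,0,1],[0,0,0,0,0,0,1],[0,0,0,0,0,0,1]]
  newtons: 15

```text
clock: 10.4
position: [615.0, -4.2, 94.6]
tcp_rot: [[0.964, 0.266, 0.003], [0.266, -0.964, 0.001], [0.003, 0.0, -1.0]]
contact_force: [-1.9, 0.3, 3.7]
grip_width: 12.1
```

Run:
```python
from h import *
q=np.load("q2.npy"); k=Hp(q,[[0,0,0]])[0];print(k)
delta([k[0],k[1],92],down(q[2])); print(robot.get_state()["ft_torque"])
```

```text
[613.52846529  -4.56528693   0.        ]
clock 10.4 pos [615.   -4.2  94.6] dtool [-1.5 -0.   2.6] q [0.34, 0.65, -0.51, 1.75, 0.41, 0.84, -1.66] w 12.1 F [-1.9  0.3  3.7]
rotvec tool [ 0.    -0.003  0.   ]
[ 0.05071805  0.19539684 -0.04400539]
```

send_rows:
  series:
    - [[0,0,0,0,0,0,1],[0,0,0,0,0,0,1],[0.0017,0,-0.0011,0,-0.03,0,1],[0.0017,0,-0.0011,0,-0.03,0,1],[0.0017,0,-0.0011,0,-0.03,0,1],[0.0017,0,-0.0011,0,-0.03,0,1],[0,0,0,0,0,0,1]]
  newtons: 60

```text
clock: 11.1
position: [617.5, -3.6, 95.8]
tcp_rot: [[0.956, 0.265, -0.123], [0.263, -0.964, -0.033], [-0.127, -0.001, -0.992]]
contact_force: [-7.2, -3.0, -1.1]
grip_width: 11.7
```

```bash
cat > t.py <<'E'
from h import *
import sys
q=np.load("q2.npy"); p,R,s=st()
a=np.arctan2(R[1,0],R[0,0]); u=np.array([np.cos(q[2]),np.sin(q[2]),0])
tilt=np.arcsin(-R[:,2]@u); # + = handle leaning? tool z toward -x => handle to +x
f=np.array(s["contact_force"]); rv=cv2.Rodrigues(R.T@down(q[2]))[0].ravel()
foot=p+R[:,2]*66.6; v=np.array([-u[1],u[0],0])
d=foot-Hp(q,[[0,0,0]])[0]
print(f"clk {s['clock']:.2f} tilt {tilt:+.3f} foot heater x {d@u:.1f} y {d@v:.1f} lift {foot[2]-28:.1f} F_h {f@u:.1f} {f@v:.1f} {f[2]:.1f} w {s['grip_width']:.1f} rot2level {rv.round(3)} M {np.round(s['ft_torque'],2)} q {np.round(s['joint_positions'],2)}")
E
python3 t.py
```

```text
clk 11.10 tilt +0.128 foot heater x -4.4 y -0.1 lift 1.7 F_h -7.7 -1.0 -1.1 w 11.7 rot2level [-0.001  0.128  0.   ] M [-0.54  1.45  0.01] q [ 0.29  0.72 -0.5   1.63  0.4   1.03 -1.65]
```

```bash
cat > pic.py <<'E'
from h import *
import sys
im=robot.capture("scene")[:,:,::-1]; im=im[170:225,205:275]
cv2.imwrite(f"pics/{sys.argv[1]}.png",cv2.resize(im,None,fx=10,fy=10,interpolation=cv2.INTER_CUBIC))
E
python3 pic.py s5
```

```text
(no output)
```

View pics/s5.png

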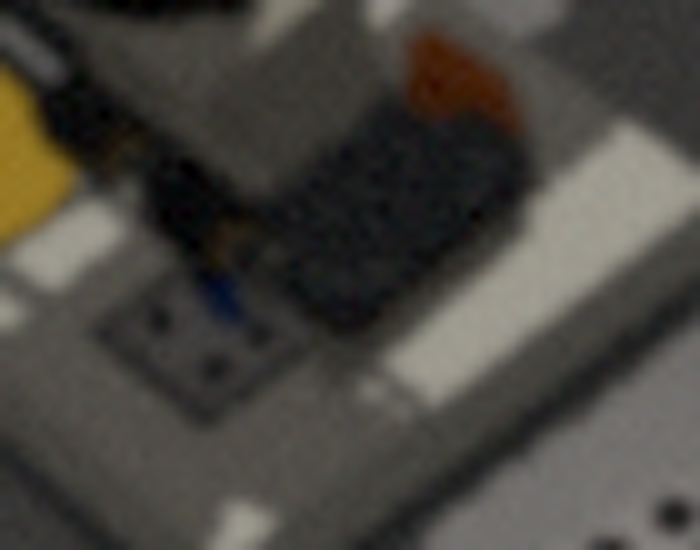

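send_rows:
  series:
    - [[0.003,0,-0.001,0,0,0,1],[0.003,0,-0.001,0,0,0,1],[0.001,0,0,0,0,0,1]]

```text
clock: 11.45
position: [618.4, -3.4, 96.0]
tcp_rot: [[0.955, 0.265, -0.135], [0.262, -0.964, -0.036], [-0.14, -0.001, -0.99]]
contact_force: [-22.8, -4.8, 7.2]
grip_width: 11.9
```

```bash
python3 t.py; python3 pic.py s6
```

```text
clk 11.45 tilt +0.140 foot heater x -4.3 y -0.1 lift 2.0 F_h -23.2 1.4 7.2 w 11.9 rot2level [-0.001  0.14  -0.   ] M [-1.06  4.66 -0.01] q [ 0.29  0.72 -0.49  1.62  0.4   1.04 -1.65]
```

View pics/s6.png

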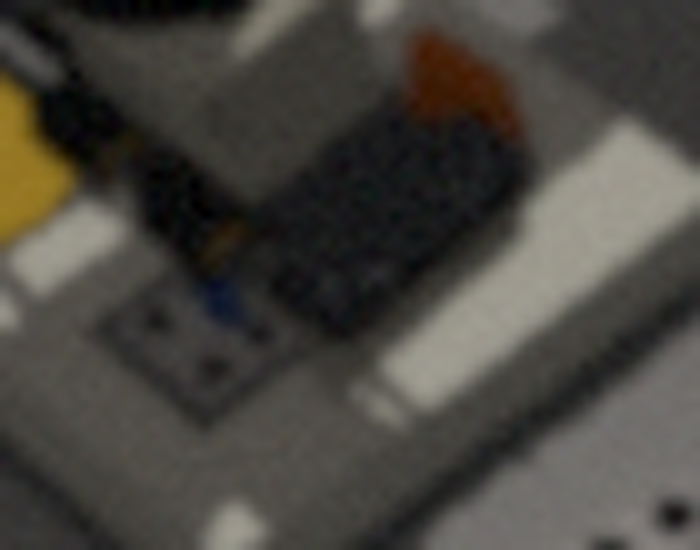

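We are pressing down, so I add upward pull.

send_rows:
  series:
    - [[0,0,-0.004,0,0,0,1],[0,0,-0.004,0,0,0,1],[0,0,0,0,0,0,1]]

```text
clock: 11.8
position: [618.5, -3.2, 97.6]
tcp_rot: [[0.955, 0.265, -0.136], [0.263, -0.964, -0.034], [-0.14, -0.004, -0.99]]
contact_force: [-8.0, -2.9, -32.1]
grip_width: 11.8
```

```bash
python3 t.py
```

```text
clk 11.80 tilt +0.140 foot heater x -4.2 y 0.2 lift 3.7 F_h -8.5 -0.7 -32.1 w 11.8 rot2level [-0.004  0.14  -0.   ] M [-0.2   0.99  0.06] q [ 0.29  0.72 -0.5   1.62  0.39  1.05 -1.65]
```

send_rows:
  series:
    - [[-0.003,0,0,0,0.04,0,1],[-0.003,0,0,0,0.04,0,1],[-0.003,0,0,0,0.04,0,1],[-0.003,0,0,0,0.04,0,1],[-0.003,0,0,0,0.04,0,1],[-0.003,0,0,0,0.04,0,1],[-0.002,0,-0.0005,0,0.04,0,1],[0,0,0,0,0,0,1]]

```text
clock: 12.6
position: [602.9, -7.4, 102.6]
tcp_rot: [[0.954, 0.264, 0.143], [0.261, -0.964, 0.042], [0.149, -0.002, -0.989]]
contact_force: [-3.1, -0.5, -25.9]
grip_width: 11.5
```

```bash
python3 t.py; python3 pic.py s7
```

```text
clk 12.60 tilt -0.150 foot heater x -1.0 y 0.2 lift 8.7 F_h -3.1 0.3 -25.9 w 11.5 rot2level [-0.002 -0.15  -0.001] M [-0.59  1.75  0.05] q [ 0.41  0.56 -0.53  1.9   0.41  0.63 -1.65]
```

View pics/s7.png

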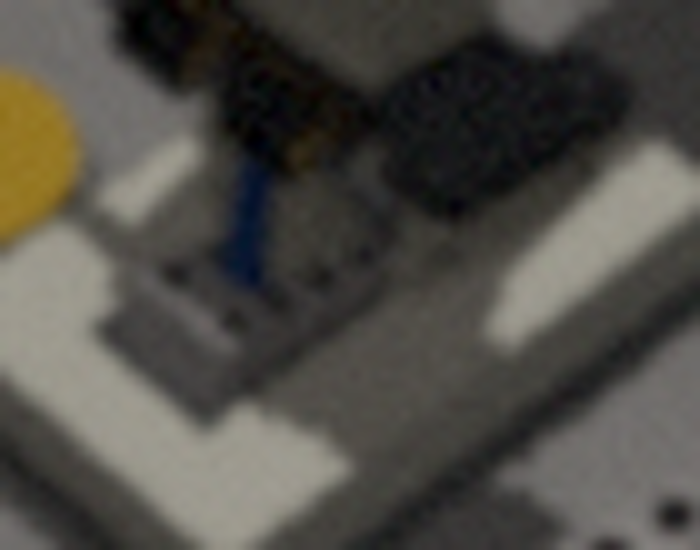

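Clear tilt to -x with the +x end raised. I continue rocking with less upward pull so it climbs slowly.

send_rows:
  series:
    - [[0.0027,0,0.0005,0,-0.043,0,1],[0.0027,0,0.0005,0,-0.043,0,1],[0.0027,0,0.0005,0,-0.043,0,1],[0.0027,0,0,0,-0.043,0,1],[0.0027,0,0,0,-0.043,0,1],[0.0027,0,0,0,-0.043,0,1],[0.0027,0,0,0,-0.043,0,1],[0,0,0,0,0,0,1]]

```text
clock: 13.45
position: [623.1, -2.0, 105.4]
tcp_rot: [[0.953, 0.265, -0.149], [0.262, -0.964, -0.041], [-0.154, -0.0, -0.988]]
contact_force: [-15.6, -4.1, -0.0]
grip_width: 11.8
```

```bash
python3 t.py; python3 pic.py s8
```

```text
clk 13.45 tilt +0.155 foot heater x -0.4 y -0.0 lift 11.6 F_h -16.1 0.1 -0.0 w 11.8 rot2level [-0.     0.155  0.   ] M [-1.12  3.93  0.01] q [ 0.28  0.73 -0.5   1.59  0.39  1.09 -1.65]
```

View pics/s8.png

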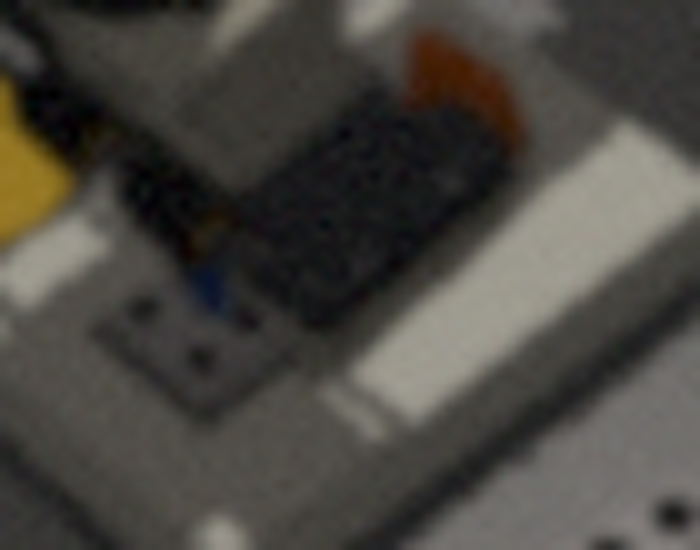

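```bash
cat > ov.py <<'E'
from h import *
import sys
# overlay block: name out, lift, tilt, xc
def ov(out,hyps,cap=True):
    im=robot.capture("scene")[:,:,::-1].copy(); x0,y0,f=205,165,10
    q=np.load("q2.npy"); crop=cv2.resize(im[y0:y0+60,x0:x0+70],None,fx=f,fy=f,interpolation=cv2.INTER_CUBIC)
    for (l,t,xc),col in zip(hyps,[(0,255,0),(0,255,255),(255,0,255)]):
        P=[]
        for z in(0,34):
            for a,b in((36,20),(36,-20),(-36,-20),(-36,20)):
                # rotate about the foot centre; tilt + = top to +x
                P.append((xc+a*np.cos(t)+z*np.sin(t),b,28+l-a*np.sin(t)+z*np.cos(t)))
        u=proj("scene",Hp(q,P)); u=((u-[x0,y0]+.5)*f-.5).astype(int)
        for i,j in((4,5),(5,6),(6,7),(7,4),(0,4),(1,5),(0,1)): cv2.line(crop,tuple(map(int,u[i])),tuple(map(int,u[j])),col,1)
    W=((proj("scene",Hp(q,[(41,22,60),(41,-22,60),(-41,-22,60),(-41,22,60)]))-[x0,y0]+.5)*f-.5).astype(int)
    cv2.polylines(crop,[W.astype(np.int32)],True,(255,255,0),1)
    cv2.imwrite(f"pics/{out}.png",crop)
ov(sys.argv[1],[tuple(map(float,a.split(","))) for a in sys.argv[2:]])
E
python3 ov.py o8 8,0.14,0 5,0.14,0
```

```text
(no output)
```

View pics/o8.png

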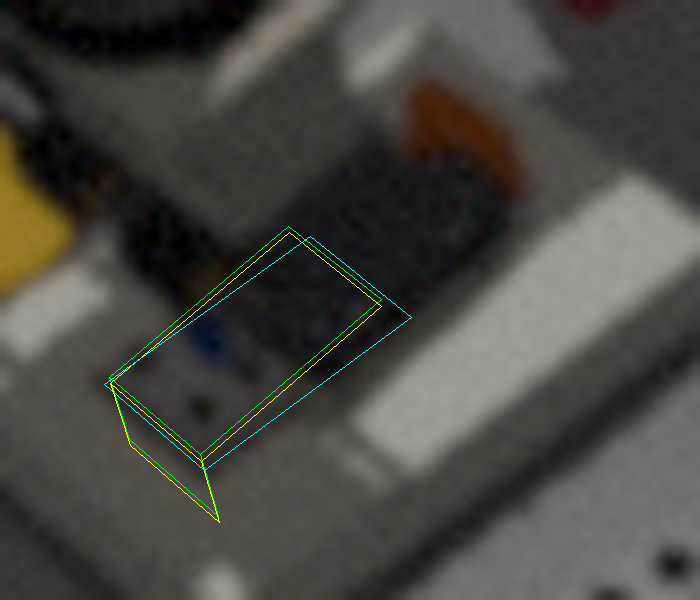

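send_rows:
  series:
    - [[-0.0035,0,-0.0003,0,0.044,0,1],[-0.0028,0,-0.0003,0,0.044,0,1],[-0.0028,0,-0.0003,0,0.044,0,1],[-0.0028,0,0,0,0.044,0,1],[-0.0028,0,0,0,0.044,0,1],[-0.0028,0,0,0,0.044,0,1],[-0.0028,0,0,0,0.044,0,1],[0,0,0,0,0,0,1]]

```text
clock: 14.35
position: [606.1, -6.8, 108.1]
tcp_rot: [[0.951, 0.265, 0.159], [0.262, -0.964, 0.043], [0.164, 0.001, -0.986]]
contact_force: [-10.1, -1.8, -0.4]
grip_width: 11.9
```

```bash
python3 t.py; python3 ov.py o9 8,-0.15,0 5,-0.15,0
```

```text
clk 14.35 tilt -0.165 foot heater x 3.2 y -0.2 lift 14.4 F_h -10.2 1.0 -0.4 w 11.9 rot2level [ 0.001 -0.165 -0.   ] M [-0.53  2.42  0.01] q [ 0.41  0.55 -0.54  1.91  0.41  0.62 -1.66]
```

View pics/o9.png

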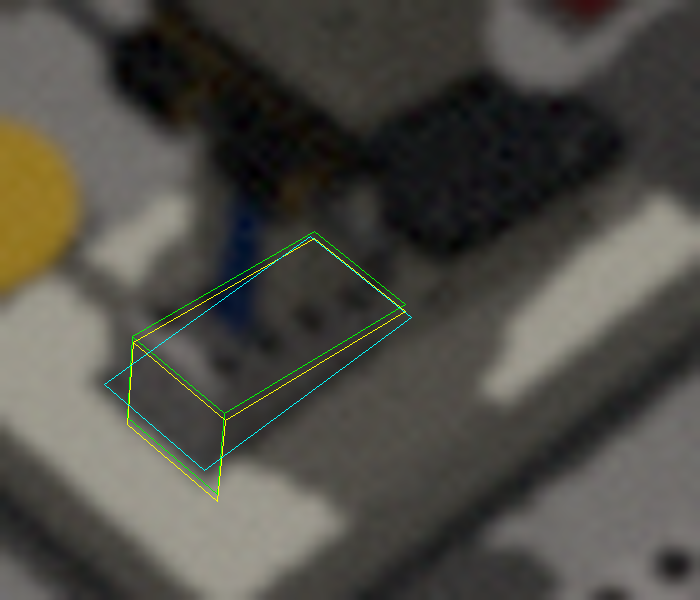

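send_rows:
  series:
    - [[-0.002,0,0,0,0,0,1],[-0.001,0,0,0,0,0,1]]

```text
clock: 14.6
position: [605.8, -6.9, 108.0]
tcp_rot: [[0.95, 0.266, 0.161], [0.262, -0.964, 0.044], [0.167, 0.001, -0.986]]
contact_force: [-2.6, -1.9, -2.2]
grip_width: 11.7
```

```bash
python3 t.py
```

```text
clk 14.60 tilt -0.168 foot heater x 3.1 y -0.2 lift 14.4 F_h -3.0 -1.1 -2.2 w 11.7 rot2level [ 0.    -0.168  0.   ] M [-0.5   1.35 -0.01] q [ 0.42  0.55 -0.54  1.91  0.41  0.62 -1.65]
```

send_rows:
  series:
    - [[0.0028,0,-0.0002,0,-0.046,0,1],[0.0028,0,-0.0002,0,-0.046,0,1],[0.0028,0,-0.0002,0,-0.046,0,1],[0.0028,0,-0.0002,0,-0.046,0,1],[0.0028,0,-0.0002,0,-0.046,0,1],[0.0028,0,-0.0002,0,-0.046,0,1],[0.0028,0,-0.0002,0,-0.046,0,1],[0,0,0,0,0,0,1]]

```text
clock: 15.4
position: [624.3, -1.6, 110.4]
tcp_rot: [[0.952, 0.266, -0.152], [0.262, -0.964, -0.042], [-0.157, 0.0, -0.988]]
contact_force: [-11.3, -4.0, 4.8]
grip_width: 11.7
```

```bash
python3 t.py; python3 ov.py o10 8,0.15,0 12,0.15,0
```

```text
clk 15.40 tilt +0.158 foot heater x 0.7 y 0.0 lift 16.6 F_h -11.9 -0.9 4.8 w 11.7 rot2level [0.    0.158 0.   ] M [-0.73  2.29  0.03] q [ 0.28  0.72 -0.5   1.58  0.39  1.1  -1.65]
```

View pics/o10.png

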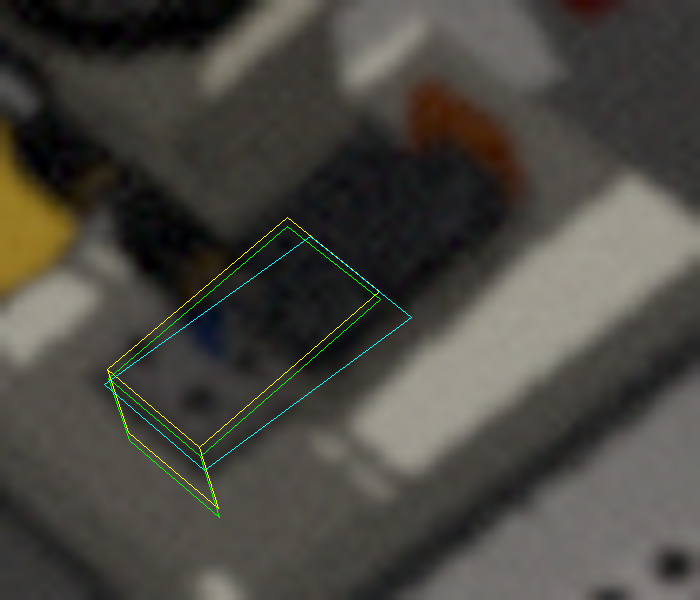

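```bash
cat > en.py <<'E'
from h import *
import sys
im=np.mean([robot.capture("scene").astype(float) for _ in range(3)],0)[150:230,195:290,::-1]
im=np.clip((im/255)**0.55*255*1.0,0,255).astype(np.uint8)
cv2.imwrite(f"pics/{sys.argv[1]}.png",cv2.resize(im,None,fx=8,fy=7.4 and 7,interpolation=cv2.INTER_LANCZOS4) if 0 else cv2.resize(im,None,fx=7,fy=7,interpolation=cv2.INTER_CUBIC))
E
python3 en.py e10
```

```text
(no output)
```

View pics/e10.png

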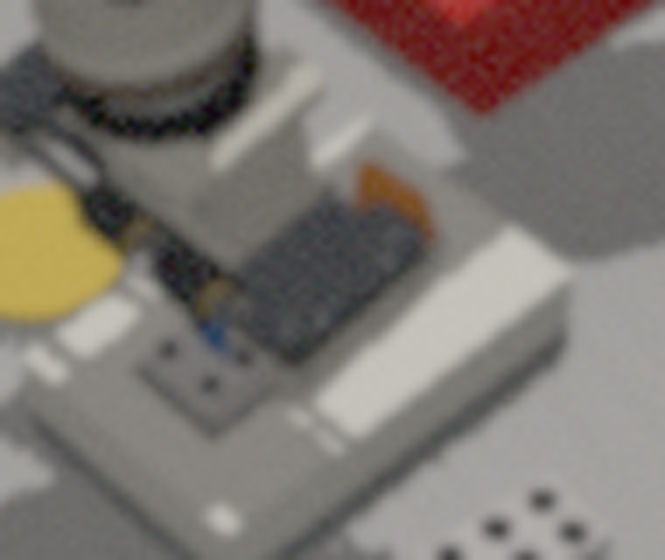

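Run:
```python
from h import *
q=np.load("q2.npy")
im=cv2.imread("pics/scene0.png")
cv2.imwrite("pics/z0.png",cv2.resize(np.clip((im[185:225,205:265]/255.)**.7*255,0,255).astype(np.uint8),None,fx=12,fy=12,interpolation=cv2.INTER_CUBIC))
im=np.mean([robot.capture("scene").astype(float) for _ in range(2)],0)[185:225,205:265,::-1]
cv2.imwrite("pics/z1.png",cv2.resize(np.clip((im/255.)**.5*255,0,255).astype(np.uint8),None,fx=12,fy=12,interpolation=cv2.INTER_CUBIC))
# sensitivities
def P(a,b,l,t,xc): 
    return (xc+a*np.cos(t)+(34)*np.sin(t),b,28+l-a*np.sin(t)+34*np.cos(t))
base=proj("scene",Hp(q,[P(27,10,0,0,0),P(27,-10,0,0,0)]))
for l in(4,8,12,16):
  for t in(.1,.16): print(l,t,(proj("scene",Hp(q,[P(27,10,l,t,0),P(27,-10,l,t,0)]))-base).round(1).tolist())
print(base)
```

```text
4 0.1 [[-0.9, 0.4], [-0.9, 0.4]]
4 0.16 [[-1.3, 1.1], [-1.3, 1.1]]
8 0.1 [[-0.9, -0.5], [-0.9, -0.5]]
8 0.16 [[-1.4, 0.3], [-1.4, 0.2]]
12 0.1 [[-1.0, -1.4], [-1.0, -1.4]]
12 0.16 [[-1.4, -0.6], [-1.5, -0.6]]
16 0.1 [[-1.1, -2.2], [-1.1, -2.2]]
16 0.16 [[-1.5, -1.5], [-1.5, -1.5]]
[[225.84182549 206.11148783]
 [221.27705799 202.26495755]]
```

View pics/z0.png

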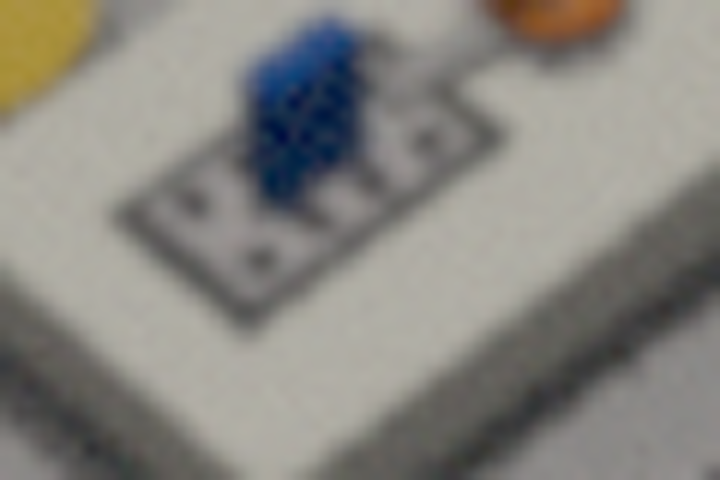

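View pics/z1.png

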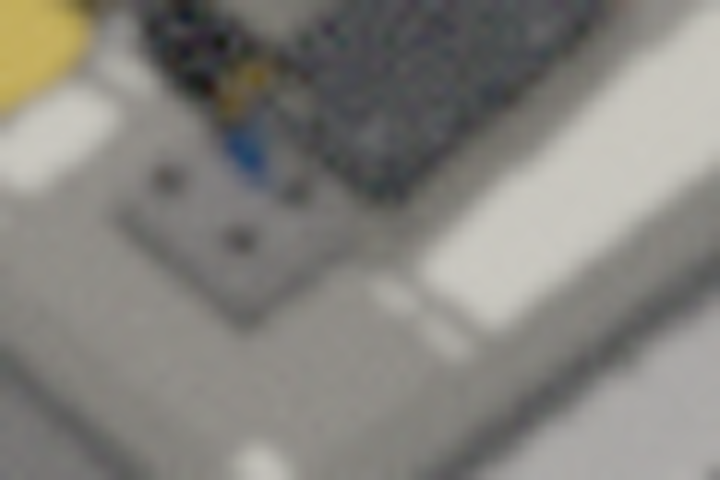

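Hole pixels shifted by about (-2.3,-1.9) from the start. That matches ~16 mm lift at 0.16 rad tilt, so the TCP-derived lift is real. One more swing to -x.

send_rows:
  series:
    - [[-0.003,0,-0.0003,0,0.045,0,1],[-0.003,0,-0.0003,0,0.045,0,1],[-0.003,0,-0.0003,0,0.045,0,1],[-0.003,0,-0.0003,0,0.045,0,1],[-0.003,0,-0.0003,0,0.045,0,1],[-0.003,0,0,0,0.045,0,1],[-0.003,0,0,0,0.045,0,1],[0,0,0,0,0,0,1]]

```text
clock: 16.5
position: [604.9, -7.0, 112.5]
tcp_rot: [[0.951, 0.266, 0.158], [0.262, -0.964, 0.043], [0.163, 0.001, -0.987]]
contact_force: [-2.8, -0.8, -2.5]
grip_width: 11.7
```

```bash
python3 t.py; python3 en.py e11
```

```text
clk 16.50 tilt -0.164 foot heater x 1.9 y -0.0 lift 18.8 F_h -2.9 -0.1 -2.5 w 11.7 rot2level [ 0.001 -0.164  0.   ] M [-0.16  1.17 -0.  ] q [ 0.42  0.54 -0.54  1.91  0.4   0.63 -1.65]
```

View pics/e11.png

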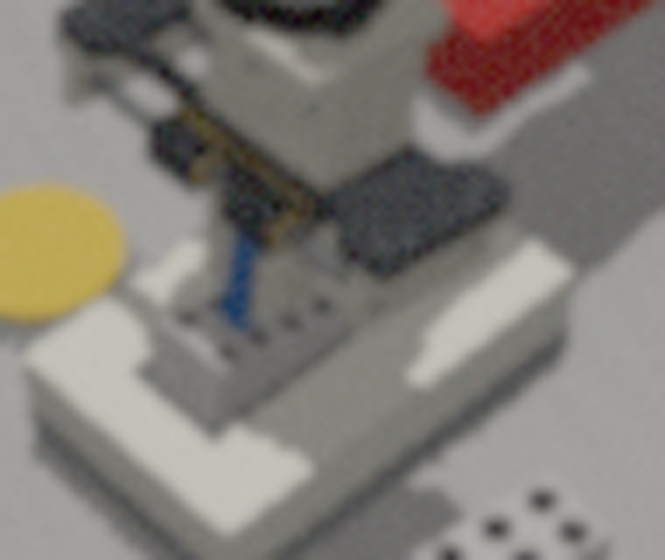

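send_rows:
  series:
    - [[0.0024,0,-0.001,0,-0.041,0,1],[0.0024,0,-0.001,0,-0.041,0,1],[0.0024,0,-0.001,0,-0.041,0,1],[0.0024,0,-0.001,0,-0.041,0,1],[0,0,0,0,0,0,1]]

```text
clock: 17.15
position: [615.4, -3.8, 117.0]
tcp_rot: [[0.964, 0.266, -0.001], [0.266, -0.964, -0.0], [-0.001, -0.0, -1.0]]
contact_force: [-2.7, -1.1, -1.9]
grip_width: 11.7
```

```bash
python3 t.py
```

```text
clk 17.15 tilt +0.001 foot heater x 1.9 y 0.2 lift 22.4 F_h -2.9 -0.3 -1.9 w 11.7 rot2level [-0.     0.001  0.001] M [-0.28  0.73 -0.01] q [ 0.35  0.62 -0.53  1.74  0.39  0.89 -1.65]
```

Forces are now near the block's weight, so it is free. I lift it straight up.

send_rows:
  series:
    - [[0,0,-0.003,0,0,0,1],[0,0,-0.004,0,0,0,1],[0,0,-0.005,0,0,0,1],[0,0,-0.005,0,0,0,1],[0,0,-0.005,0,0,0,1],[0,0,-0.005,0,0,0,1],[0,0,-0.003,0,0,0,1],[0,0,0,0,0,0,1],[0,0,0,0,0,0,1]]

```text
clock: 18.05
position: [613.6, -4.6, 146.6]
tcp_rot: [[0.964, 0.266, -0.001], [0.266, -0.964, -0.0], [-0.001, 0.0, -1.0]]
contact_force: [-0.5, 0.0, -3.6]
grip_width: 11.7
```

```bash
python3 t.py; python3 en.py e12; python3 ov.py o12 52,0,2
```

```text
clk 18.05 tilt +0.001 foot heater x 0.0 y -0.1 lift 52.0 F_h -0.4 0.1 -3.6 w 11.7 rot2level [0.    0.001 0.   ] M [-0.04  0.    0.01] q [ 0.37  0.58 -0.55  1.73  0.36  0.93 -1.63]
```

View pics/e12.png

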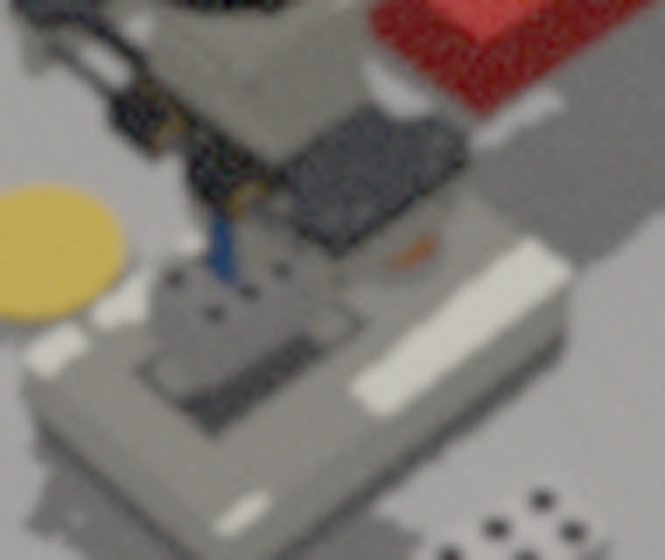

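View pics/o12.png

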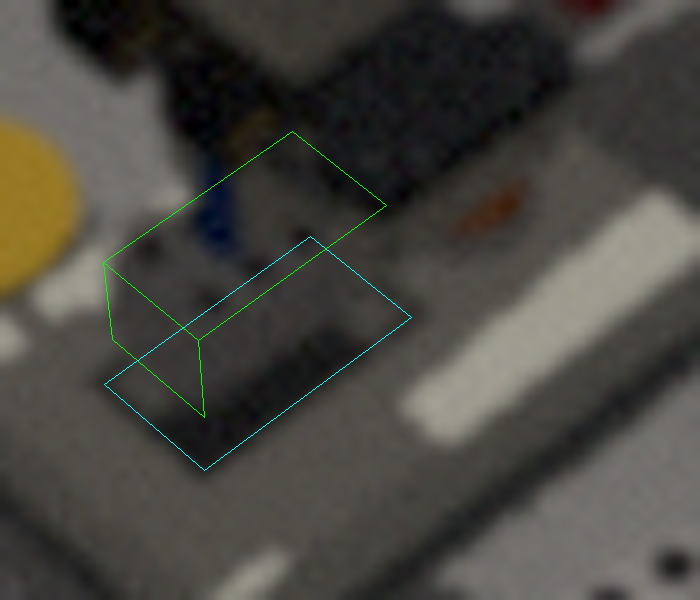

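```bash
cat > z.py <<'E'
from h import *
import sys
q=np.load("q2.npy"); im=np.mean([robot.capture("scene").astype(float) for _ in range(5)],0)[170:220,205:255,::-1]
g=np.clip(((im-15)/130.).clip(0)**.6*255,0,255).astype(np.uint8); f=12
a=cv2.resize(g,None,fx=f,fy=f,interpolation=cv2.INTER_CUBIC); cv2.imwrite(f"pics/{sys.argv[1]}.png",a)
for h,col in zip(sys.argv[2:],[(0,255,0),(0,0,255)]):
    l,t,xc=map(float,h.split(",")); P=[]
    for z in(0,34):
        for A,B in((36,20),(36,-20),(-36,-20),(-36,20)):
            P.append((xc+A*np.cos(t)+(z-34)*np.sin(t),B,62+l-A*np.sin(t)+(z-34)*np.cos(t)))
    for A,B in((27,12),(27,-12)): P.append((xc+A*np.cos(t),B,62+l-A*np.sin(t)))
    u=((proj("scene",Hp(q,P))-[205,170]+.5)*f-.5).astype(int).tolist()
    for i,j in((4,5),(5,6),(6,7),(7,4),(0,4),(1,5),(0,1),(0,3),(3,7)): cv2.line(a,tuple(u[i]),tuple(u[j]),col,1)
cv2.imwrite(f"pics/{sys.argv[1]}o.png",a)
E
python3 z.py z12 52,0,0 52,0.1,0
```

```text
(no output)
```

View pics/z12.png

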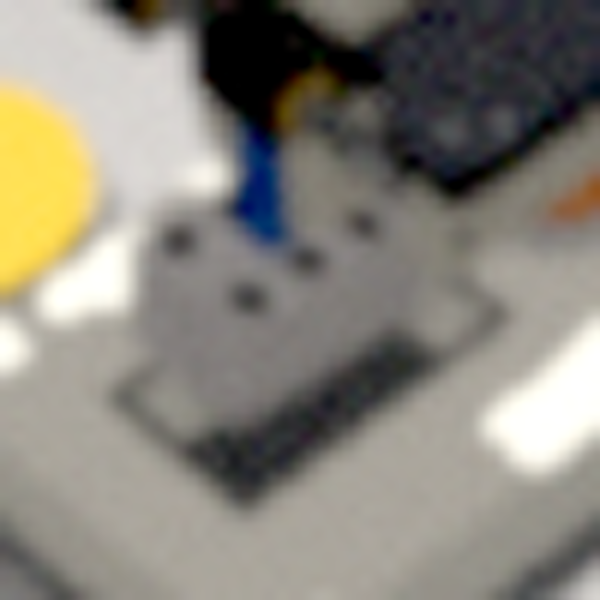

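View pics/z12o.png

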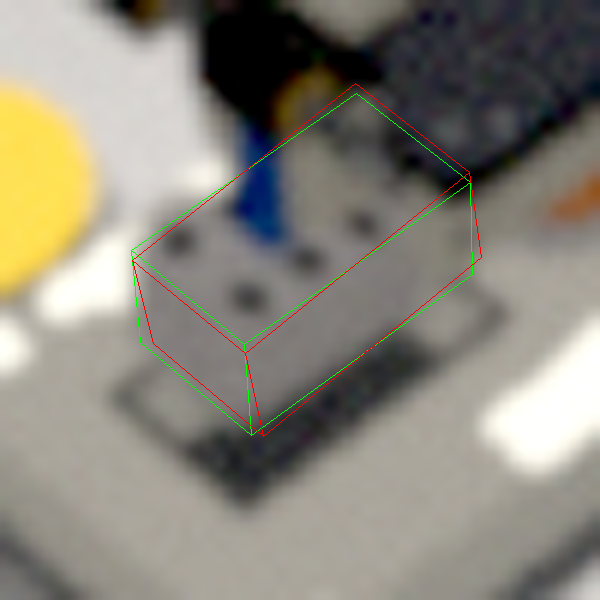

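```bash
cat > holes.py <<'E'
from h import *
q=np.load("q2.npy")
def refine(img,uv,r=2.2):
    g=img.astype(float).mean(2); u=np.array(uv,float)
    for _ in range(5):
        ys,xs=np.mgrid[0:g.shape[0],0:g.shape[1]]; m=(np.hypot(xs-u[0],ys-u[1])<r)
        w=np.clip(np.percentile(g[m],75)-g[m],0,None); u=np.array([(xs[m]*w).sum(),(ys[m]*w).sum()])/w.sum()
    return u
un=lambda a,o:(np.array(a)+.5)/12-.5+o
im0=cv2.imread("pics/scene0.png")
s0=[refine(im0,x) for x in un([(265,257),(200,205)],(205,185))]
print("start holes",np.round(s0,2))
for s in s0:
    w=pix2("scene",s,62); c,sn=np.cos(q[2]),np.sin(q[2]); d=w-q[:2]; print("local",(c*d[0]+sn*d[1]).round(1),(-sn*d[0]+c*d[1]).round(1))
E
python3 holes.py
python3 - <<'E'
from h import *
im=cv2.imread("pics/z0.png")[100:340,100:520]; cv2.imwrite("pics/z0b.png",cv2.resize(im,None,fx=1.8,fy=1.8))
E
```

```text
start holes [[226.34 206.49]
 [220.26 201.02]]
local 26.9 12.0
local 26.0 -15.6
```

View pics/z0b.png

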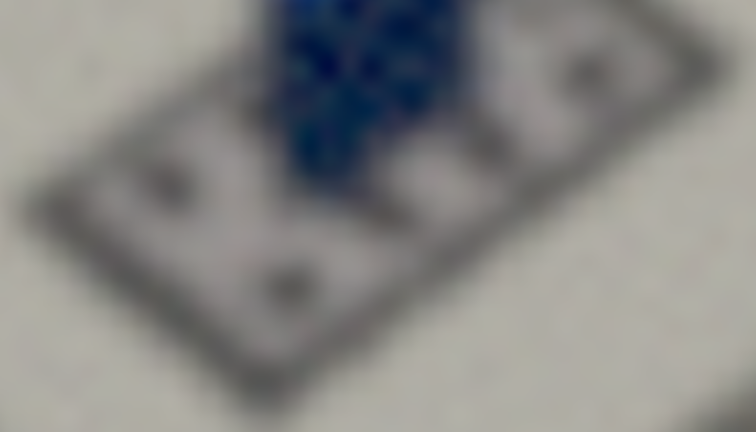

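```bash
cat > fitblk.py <<'E'
from h import *
import sys
from holes import refine,un
q=np.load("q2.npy")
def model(p,L): # lift,tilt,xc,yc about top centre
    l,t,xc,yc=p; return proj("scene",Hp(q,[(xc+A*np.cos(t),yc+B,62+l-A*np.sin(t)) for A,B in L]))
L=[(27,12),(9,12),(-9,12),(27,-12)]
ref=np.array([refine(cv2.imread("pics/scene0.png"),x) for x in un([(265,257),(200,205)],(205,185))])
im=np.mean([robot.capture("scene").astype(float) for _ in range(3)],0)
if len(sys.argv)>1: g=eval(sys.argv[1])
o=np.array([refine(im,x,2.0) for x in un(g,(205,170))]); print(o.round(2).tolist())
# bias at start for calibration
b=(ref-model((0,0,0,0),[L[0],L[3]])).mean(0); print("bias",b)
for fixl in(None,):
    f=least_squares(lambda p:(model(p,L)+b-o).ravel(),[50,0,0,0],x_scale=[1,.01,1,1]); print(f.x.round(3),f.fun.round(2))
    f=least_squares(lambda p:(model([52,p[0],p[1],0],L)+b-o).ravel(),[0,0],x_scale=[.01,1]); print("lift52,y0",f.x.round(3),f.fun.round(2))
E
python3 fitblk.py "[(250,297),(308,260),(363,222),(178,238)]"
```

```text
start holes [[226.34 206.49]
 [220.26 201.02]]
local 26.9 12.0
local 26.0 -15.6
[[225.26, 194.44], [229.99, 191.14], [234.8, 188.22], [219.58, 189.74]]
bias [-0.26308427 -0.44015512]
[53.275 -0.065  1.165  1.952] [-0.01 -0.04  0.05  0.12 -0.04 -0.06 -0.01 -0.02]
lift52,y0 [-0.02  -0.046] [-0.12 -0.07 -0.08 -0.1  -0.18 -0.46 -0.1  -0.04]
```

Hole fit (residuals ≤0.12 px) says the block turned in the grip during the first swing and hangs at about -0.065 rad. I level it.

send_rows:
  series:
    - [[0,0,0,0,-0.02,0,1],[0,0,0,0,-0.02,0,1],[0,0,0,0,-0.025,0,1],[0,0,0,0,0,0,1],[0,0,0,0,0,0,1]]

```text
clock: 19.15
position: [613.9, -4.2, 146.4]
tcp_rot: [[0.962, 0.266, -0.063], [0.265, -0.964, -0.017], [-0.066, -0.0, -0.998]]
contact_force: [-0.4, 0.0, -2.9]
grip_width: 11.8
```

```bash
python3 t.py; python3 z.py z13 52,0,0
```

```text
clk 19.15 tilt +0.066 foot heater x -3.9 y 0.2 lift 51.9 F_h -0.3 0.1 -2.9 w 11.8 rot2level [-0.     0.066  0.001] M [ 0.06 -0.09 -0.01] q [ 0.34  0.62 -0.54  1.67  0.37  1.02 -1.63]
```

View pics/z13.png

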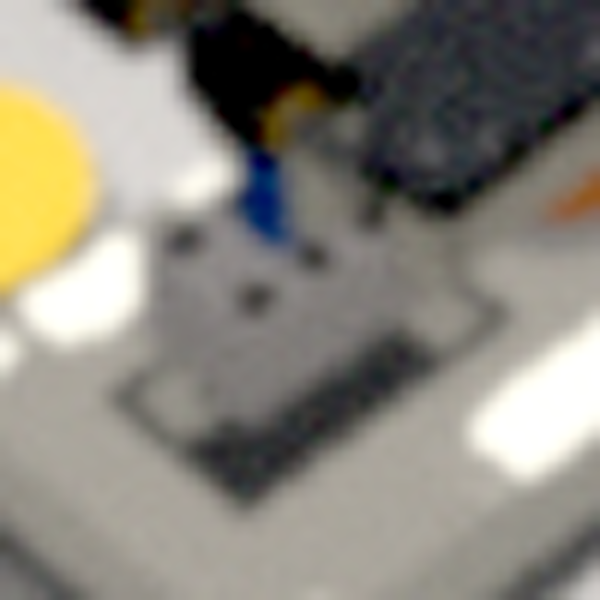

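```bash
for i in 1 2; do python3 fitblk.py "[(255,295),(315,255),(374,212),(185,238)]"|tail -4; done
python3 - <<'E'
from h import *
im=robot.capture("top")[:,:,::-1]; cv2.imwrite("pics/top13.png",cv2.resize(im[120:240,200:330],None,fx=5,fy=5,interpolation=cv2.INTER_CUBIC))
E
```

```text
[[225.9, 194.5], [230.45, 190.64], [236.63, 184.0], [219.93, 189.61]]
bias [-0.26308427 -0.44015512]
[166.997   0.325  56.449  73.112] [ 0.15  0.42  0.66 -0.93 -0.49  0.53 -0.33 -0.02]
lift52,y0 [ 0.16  -4.944] [ 0.71 -0.02  0.8  -0.16 -0.79  2.5   1.04  0.23]
[[225.87, 194.51], [230.48, 190.66], [236.52, 184.57], [219.84, 189.66]]
bias [-0.26308427 -0.44015512]
[155.149   0.272  50.578  65.919] [ 0.09  0.36  0.57 -0.75 -0.42  0.42 -0.25 -0.04]
lift52,y0 [ 0.144 -4.492] [ 0.6  -0.02  0.64 -0.13 -0.79  2.05  0.98  0.19]
```

View pics/top13.png

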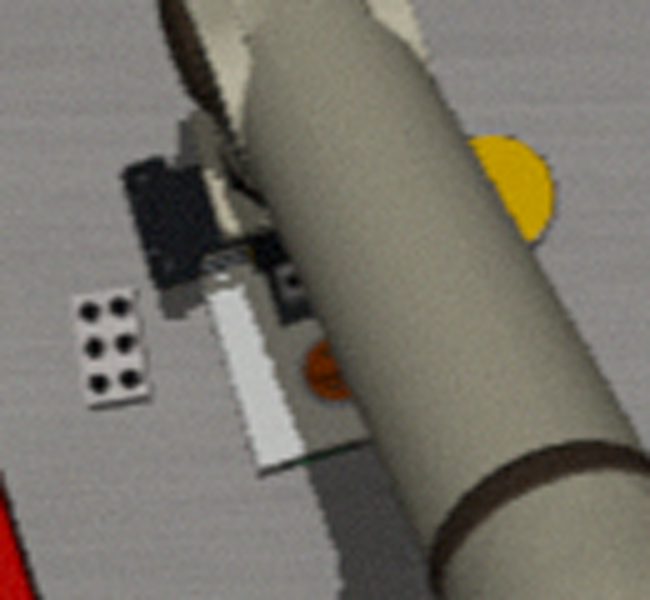

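View pics/z13o.png

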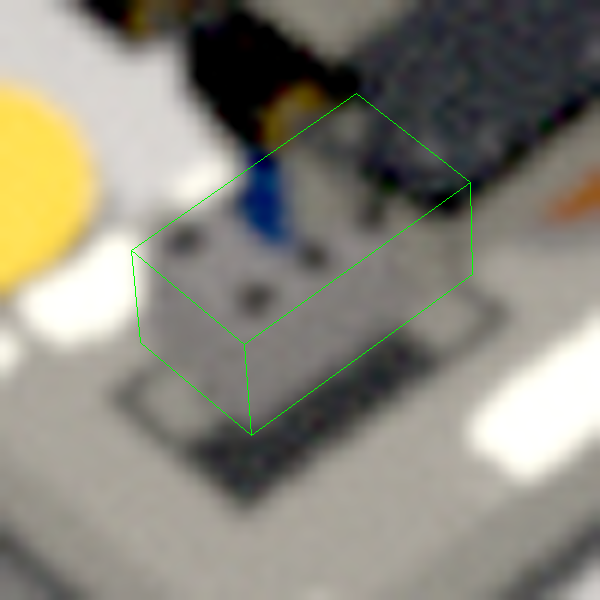

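```bash
cat > fit2.py <<'E'
from h import *
q=np.load("q2.npy"); 
import sys
def blob(g,u,r=2.6):
    u=np.array(u,float); y0,x0=int(round(u[1])),int(round(u[0])); R=3
    ys,xs=np.mgrid[y0-R:y0+R+1,x0-R:x0+R+1]; m=np.hypot(xs-u[0],ys-u[1])<r; X,Y,V=xs[m],ys[m],g[ys[m],xs[m]]
    fn=lambda p:p[0]+p[1]*(X-u[0])+p[2]*(Y-u[1])-p[3]*np.exp(-(((X-p[4])/p[6])**2+((Y-p[5])/p[6])**2)/2)-V
    f=least_squares(fn,[V.max(),0,0,V.max()-V.min(),u[0],u[1],1.1],bounds=([0,-50,-50,0,u[0]-1.2,u[1]-1.2,.6],[400,50,50,400,u[0]+1.2,u[1]+1.2,1.8])); return f.x[4:6]
def model(l,t,xc,yc,L): return proj("scene",Hp(q,[(xc+A*np.cos(t),yc+B,62+l-A*np.sin(t)) for A,B in L]))
if __name__=="__main__":
    im=cv2.imread("pics/e11.png").astype(float).mean(2); im=cv2.resize(im,(95,80),interpolation=cv2.INTER_AREA)
    o=np.array([blob(im,(np.array(a)+.5)/7-.5) for a in[(232,352),(260,338),(290,320),(325,303),(188,318)]])+[195,150]
    print(o.round(2).tolist())
    L=[(27,12),(9,12),(-9,12),(-27,12),(27,-12)]
    i0=cv2.imread("pics/scene0.png").astype(float).mean(2)
    s=np.array([blob(i0,a) for a in[(226.3,206.5),(220.3,201.0)]]); b=s-model(0,0,0,0,[L[0],L[4]]); print("bias",b)
    b=b.mean(0)
    for yc in(-1,0,1):
        f=least_squares(lambda p:(model(p[0],p[1],p[2],yc,L)+b-o).ravel(),[16,-.15,0],x_scale=[1,.01,1]);print(yc,f.x.round(3),f.fun.round(2))
E
python3 fit2.py
```

```text
[[227.39, 199.88], [231.53, 197.76], [236.14, 195.56], [240.58, 193.14], [221.24, 194.98]]
bias [[-0.07043619 -0.40211785]
 [ 0.10241255 -0.08125916]]
-1 [16.966 -0.262 -4.456] [-0.31 -0.07  0.11 -0.17 -0.02 -0.14 -0.07  0.14  0.28  0.23]
0 [18.51  -0.263 -3.629] [-0.32 -0.06  0.11 -0.16 -0.01 -0.14 -0.05  0.14  0.27  0.22]
1 [20.054 -0.264 -2.802] [-0.33 -0.06  0.12 -0.16 -0.   -0.14 -0.04  0.15  0.25  0.21]
```

Measuring at the earlier -0.164 tool tilt (four holes visible) gives a block–tool offset of -0.10, versus -0.065 from the partly hidden view. I tip the tool in free air to see all the holes, measure again, then level.

send_rows:
  series:
    - [[0,0,-0.002,0,0.04,0,1],[0,0,-0.002,0,0.04,0,1],[0,0,-0.002,0,0.04,0,1],[0,0,0,0,0.04,0,1],[0,0,0,0,0.02,0,1],[0,0,0,0,0,0,1],[0,0,0,0,0,0,1]]

```text
clock: 20.45
position: [613.9, -4.6, 152.7]
tcp_rot: [[0.958, 0.265, 0.109], [0.264, -0.964, 0.03], [0.113, 0.0, -0.994]]
contact_force: [0.0, 0.4, -2.9]
grip_width: 11.6
```

```bash
python3 t.py
python3 - <<'E'
from h import *
im=np.mean([robot.capture("scene").astype(float) for _ in range(12)],0)[:,:,::-1]; np.save("avg.npy",im)
g=np.clip(((im[160:220,205:265]-15)/130.).clip(0)**.6*255,0,255).astype(np.uint8)
cv2.imwrite("pics/z14.png",cv2.resize(g,None,fx=10,fy=10,interpolation=cv2.INTER_CUBIC))
E
```

```text
clk 20.45 tilt -0.114 foot heater x 7.9 y -0.1 lift 58.5 F_h 0.1 0.4 -2.9 w 11.6 rot2level [ 0.    -0.114  0.   ] M [-0.08  0.2   0.02] q [ 0.42  0.52 -0.57  1.82  0.36  0.79 -1.62]
```

View pics/z14.png

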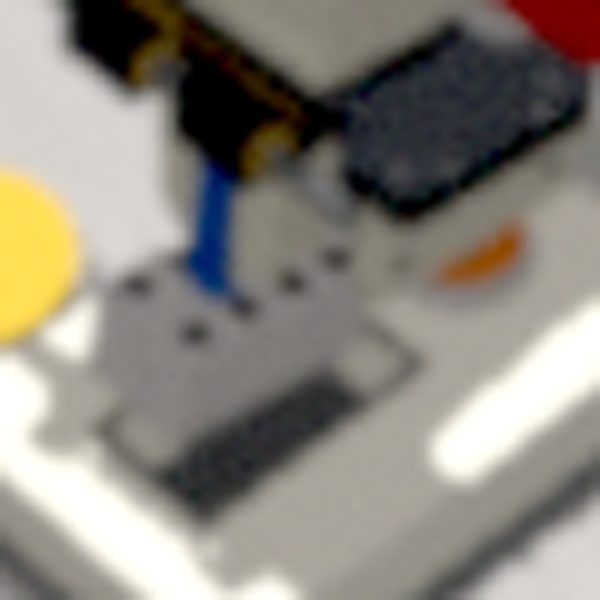

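Run:
```python
from fit2 import *
im=np.load("avg.npy").mean(2)
L=[(27,12),(9,12),(-9,12),(-27,12),(27,-12)]
o=np.array([blob(im,(np.array(a)+.5)/10-.5+[205,160]) for a in[(195,333),(245,307),(292,283),(338,258),(140,286)]])
print(o.round(2).tolist()); b=np.array([0,-.24])
for sel in([0,1,2,3,4],[0,2,3,4],[0,2,3]):
  for yc in(0,1):
    f=least_squares(lambda p:(model(p[0],p[1],p[2],yc,[L[i] for i in sel])+b-o[sel]).ravel(),[55,-.15,0],x_scale=[1,.01,1]);print(sel,yc,f.x.round(3),f.fun.round(2))
```

```text
[[224.07, 192.91], [229.95, 190.88], [233.72, 187.8], [238.2, 185.47], [218.19, 188.14]]
[0, 1, 2, 3, 4] 0 [56.958 -0.196  3.925] [ 0.23  0.08 -0.88 -0.44  0.05  0.15  0.17  0.04  0.41  0.16]
[0, 1, 2, 3, 4] 1 [58.436 -0.197  4.739] [ 0.22  0.08 -0.88 -0.44  0.06  0.15  0.19  0.04  0.4   0.16]
[0, 2, 3, 4] 0 [58.032 -0.198  4.692] [ 0.   -0.04 -0.16  0.05 -0.03 -0.05  0.18  0.04]
[0, 2, 3, 4] 1 [59.506 -0.199  5.503] [-0.01 -0.04 -0.15  0.05 -0.02 -0.05  0.17  0.03]
[0, 2, 3] 0 [57.774 -0.197  4.46 ] [ 0.07 -0.02 -0.1   0.06  0.03 -0.05]
[0, 2, 3] 1 [59.275 -0.198  5.292] [ 0.05 -0.02 -0.1   0.06  0.04 -0.05]
```

send_rows:
  series:
    - [[0,0,0,0,-0.04,0,1],[0,0,0,0,-0.04,0,1],[0,0,0,0,-0.04,0,1],[0,0,0,0,-0.04,0,1],[0.001,0,0.002,0,-0.04,0,1],[0.001,0,0.002,0,0,0,1],[0,0,0.002,0,0,0,1],[0,0,0,0,0,0,1],[0,0,0,0,0,0,1]]

```text
clock: 21.95
position: [614.9, -4.3, 146.4]
tcp_rot: [[0.961, 0.265, -0.083], [0.264, -0.964, -0.023], [-0.086, 0.0, -0.996]]
contact_force: [-0.2, -1.7, -2.5]
grip_width: 11.4
```

```bash
python3 t.py
python3 - <<'E'
from h import *
im=np.mean([robot.capture("scene").astype(float) for _ in range(6)],0)[:,:,::-1]; np.save("avg.npy",im)
cv2.imwrite("pics/f15.png",np.clip(im*1.3,0,255).astype(np.uint8))
E
python3 z.py z15 52,0,0
```

```text
clk 21.95 tilt +0.086 foot heater x -4.3 y -0.2 lift 52.1 F_h -0.6 -1.6 -2.5 w 11.4 rot2level [0.    0.086 0.   ] M [ 0.08 -0.11 -0.01] q [ 0.33  0.63 -0.53  1.65  0.37  1.05 -1.63]
```

View pics/z15o.png

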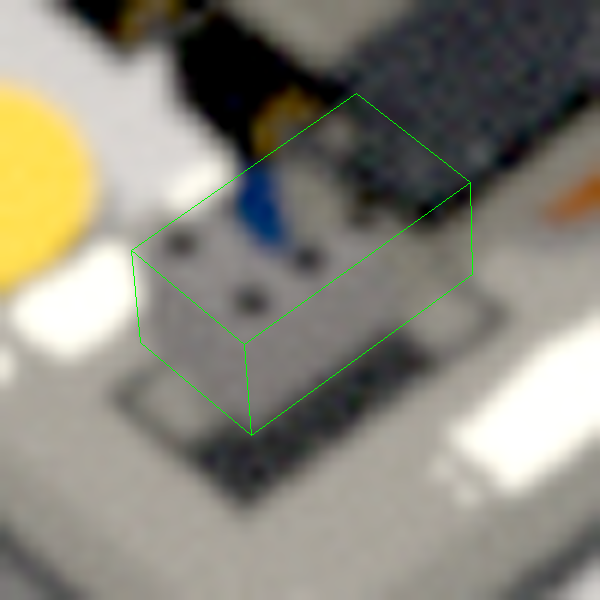

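View pics/f15.png

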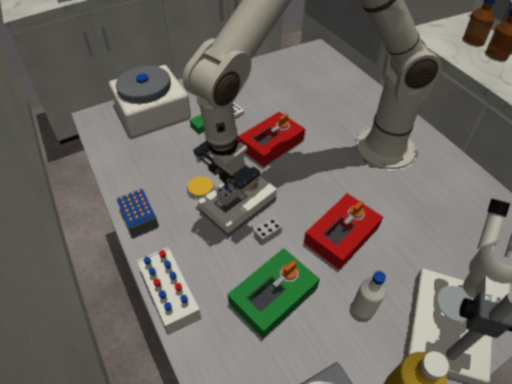

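The block is level to within about 0.01 rad: the hole row slopes -0.73, as at the start. The underside is about 20 mm above the deck and the neighbours are undisturbed, so I hand in.

Run:
```python
from h import *
s=robot.get_state(); print(np.round(s["dq"],3),s["grip_width"],s["clock"])
print(robot.close_job())
```

```text
[-0.     0.     0.001 -0.001 -0.    -0.001 -0.   ] 11.748095288227162 22.5
the job is handed in; nothing more can be done
None
```

The block is free and the job is handed in at 22.5 s. I turned the knob clockwise about 1.5 rad, until the torque rose at its stop. Then I rocked the block by its handle to +x, -x, +x, -x, +x and -x. The first +x swing was only partial; in the later ones the tool went over about 0.15 rad each way as the block worked up. I then lifted it clear.

**Last checks:**
- **Hold:** joint speeds are about 0, and the load on the gripper is about 2.5 N, close to the block's weight.
- **Height:** the underside is about 20 mm above the deck and over the well, from the arm's pose and the camera fit.
- **Surroundings:** no object round about looks moved in the last scene picture.

**Where checks disagreed:** the block turned in the grip during the first swing, so the tool's own angle no longer showed the block's tilt. Fits to the block's holes put the offset between -0.065 and -0.10 rad. I trusted the clearest view (-0.084) and levelled to that. The last picture agrees to about 0.01 rad, but some holes were partly hidden, so the true tilt could be a few hundredths of a radian.

**Rise per swing:** the block came up 2 to 3 mm per swing, and about 5 mm on one early swing, which is more than the suggested 1 to 2 mm. The liners probably let go around the fourth or fifth swing.

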